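# Open the sprung gate of a slide-tray case and hold it wide

### The job

Open the grey slide-tray case for a colleague who will draw a tray out: squeeze the blue catch on its roof fully together first and then the yellow one (each stays squeezed), then take the gate by its black pull and swing it out past its stiff spot until it stands wide open, roughly square to the case's front. The gate is sprung and swings back by itself, so finish with the gripper still on the pull, holding the gate wide open and still; leave the oil bottle, the specimen jar and the green slide mailer where they are.

Things in the scene. Friction and masses are not known exactly. Their poses are not given: they have to be found in the camera images.
- case: Grey fixed case, 170 (x) x 240 (y) x 120 mm high, blue side stripes, a black carry handle across the rear of its roof (55 mm behind the centre, 31 mm above the roof). Origin: centre of its underside, on the desk. Its front, the gate side, faces its own -x; z up. The roof is at z = 120 mm.
- blue_pinch (a point): Squeeze point of the blue catch, fixed to the case: midway between its two blue upright plates while open, 36 mm above the roof. Axes as the case's. The plates' outer faces lie 18 mm either way along y (36 mm over both). The -y plate is fixed; the +y plate slides 12 mm towards it (then 24 mm over both, their middle 6 mm to -y). Plates: 22 mm wide (x), 8 mm thick.
- yellow_pinch (a point): The same point of the yellow catch, alike in all but colour. The two catches stand 100 mm apart along the case's y, 25 mm in front of its centre; which of them is nearer the hinge varies.
- blue_tab (a joint): Travel of the blue catch's sliding plate: 0 open (its bolt locks the gate), 0.012 m fully squeezed (gate freed). About 5 N moves it; it stays where it is left.
- yellow_tab (a joint): The same for the yellow catch.
- blue_post: The fixed plate of the blue catch; origin on the roof, 36 mm straight below blue_pinch; axes as the case's. The catch has a black base 44 (x) x 48 (y) mm, 14 mm high; above it both plates are free from 14 to 50 mm above the roof.
- yellow_post: The fixed plate of the yellow catch, likewise.
- pull: Black upright round bar on the gate's free side, 16 mm in diameter, 25 mm in front of the gate, 172 mm from the hinge axis. Origin on its axis, 40 mm above the roof, at the height to grip; the bar ends 17 mm higher, and steel lugs behind it lie 29 mm and more lower. Its axes turn with the gate: x from the bar to the gate's plane, y away from the hinge along the gate, z up.
- gate_hinge (a point): Point on the gate's upright hinge axis, at the height of the pull's origin (160 mm above the desk), fixed to the case at its front right corner as seen from the robot (case -y); axes as the case's.
- gate (a joint): 0 shut; grows as the free edge swings out to the case's -x (counter-clockwise from above); stop at 1.6 rad. Aluminium frame, clear pane, 200 mm wide. Locked (about 0.04 rad of play) until both catches are squeezed. A spring drives it back: at the pull 1 N when shut, 2 to 3 N beyond 0.95 rad. A detent makes it stiffest, 4 to 5 N, at 0.2 to 0.35 rad and lets go after 0.5 rad; left alone beyond it the gate sags back to about 0.7 rad.
- oil_center (a point): Amber immersion-oil bottle with a black cap, 36 mm in diameter, 85 mm tall, loose on the desk; this point is half-way up.
- jar_center (a point): Clear specimen jar with a red lid, 60 mm in diameter, 70 mm tall, loose on the desk; this point is half-way up.
- mailer_center (a point): Green slide mailer with a white band, 85 x 32 x 18 mm, lying loose on the desk; this point is half-way up.

How it is judged:
By the outcome, as a careful person would: the job done as asked, in the order asked, and still so for the second after the job is handed in, while the arm keeps its last pose, push and grip.
It also fails if it takes over 58 s, if anything falls off the work surface, if the arm or the gripper's body presses on something with over 40 N, if the wrist force passes 120 N, or if a joint passes its speed limit or range.

### The arm

A 6-joint arm with a two-finger parallel gripper is mounted at the origin on the work surface. World frame = base frame: x ahead of the robot, y to its left, z up, the work surface at z = 0. Lengths are in m, angles in rad, forces in N, time in s.
With the tool pointing down it reaches from about 0.375 to 0.975 m from the base axis. Payload 3.8 kg.
Tool frame: the origin (TCP) lies at the very end of the fingers, on their centre line; the grasp point (between the pads) lies 19 mm behind it; z points along the fingers, y is the line along which they close (so a half turn about z gives the same grasp; the last joint's range is limited). The gripper opens to 85 mm and grips with 20 to 120 N. Pads are 22 mm wide; open, the fingers measure 114 mm over their backs; the gripper's body (76 mm by 85 mm) begins 54 mm behind the grasp point. The pads swing forward as they close: fully open they stand 13 mm farther back than shut.
Start: joints at [1.248, 0.264, 1.604, -0, 1.274, -0.037], TCP at [0.19, 0.648, 0.231] pointing down, gripper open.
Joint ranges: [-2.63, 2.63], [-0.94, 2.18], [0.31, 2.57], [-1.31, 4.45], [0, 2.66], [-2.55, 2.55]. Speed limits (rad/s): [2.57, 2.57, 3.14, 3.14, 3.14, 3.14].

### API

Orientations are given as a 3x3 rotation matrix whose columns are the frame's x, y, z axes.
In Python, from workcell import env gives the robot as it stands.
- The arm moves only by the shell command python3 -m crank 'ROWS' [FORCE]. ROWS is JSON, a list of rows, each a list of 7 numbers: the turn, a rotation vector about the tool's x, y, z in rad, then the shift along the tool's x, y, z in cm, then the finger opening in cm, from 0 to 8.54. A call has 1 to 20 rows; each row shifts and turns the commanded pose from where the row before left it, along the tool's axes as they then stand; what a row does not reach is not made up. A row lasts 1/8 s, in which the tool goes at most 62.5 mm and 10.7 degrees, less where a joint would pass 70% of its speed; a pose out of reach is approached as far as the arm can. A call with a gripper value outside its range is refused whole. The fingers move at their own pace and stop on an object; FORCE is the grip in N (left out, the last holds). Time passes only in rows, so rows that do not move let the fingers close. It gives the time, the measured TCP pose, the force, the opening and the grip force at its end, in the units of the state.
- env.observe(): the state, without advancing time (a new reading comes with each control period).
- env.capture(name): name is "scene" or "top"; returns (picture, depth): 400x640x3 uint8, red, green, blue; 400x640 float32, m along the optical axis (not along the pixel's ray), 0 where there is no reading.
- env.camera_model(name): a dict with "fov_y" (degrees; the focal length in pixels is half the picture's height over the tangent of half this angle, whatever the lens; pixels are square), "cx", "cy" (the principal point, pixels), "eye" and "attitude" of the camera in the world. Camera axes: x right, y up, looking along -z (the intrinsics and any distortion apply to the point x, -y, -z); pixel columns grow to the right and rows downward; lengths in m; the calibration is good to about 2 mm. A picture is of the moment at which its call begins. camera_model takes no time and is no camera call.
- env.finish_job(): hands the job in; it is judged then, once.
The state is a dict: "time_s": time; "joint_pos": joint angles; "qd": joint speeds; "tau": joint torques, N m; "tool_pos": TCP position; "tcp_rot": TCP orientation; "ft_force": force on the tool from outside, world axes, zero at the start; "ft_torque": the same for the moment, N m; "width": finger opening in m; "grip_force": force on a finger pad.
Only numpy, scipy, OpenCV 4.12 (cv2) and the standard library are available. Lean on these libraries where they do the work, as an engineer would, in place of code of your own. Each camera call takes 0.05 s, during which the arm holds its last target. There are 200 camera calls.

## Working session

There is one attempt and no reset: what is moved stays moved. The work goes in short steps, Python scripts to look and compute and a shell command to move; the robot and the scene stay as the last step left them, time stands still between calls to the robot, and variables do not carry over. Pictures are saved under pics/ and viewed, at most 10 in all, crops included, and the job is handed in when it is done.

```bash
ls; mkdir -p pics; python3 - <<'E'
from workcell import env
import cv2,numpy as np
for n in("scene","top"):
    p,d=env.capture(n); cv2.imwrite(f"pics/{n}0.png",p[:,:,::-1]); np.save(f"{n}_d.npy",d); np.save(f"{n}_p.npy",p)
    print(n,env.camera_model(n))
s=env.observe();print(s['tool_pos'],s['tcp_rot'],s['ft_force'],s['width'])
E
```

```text
pics
scene {'fov_y': 57.178276208239154, 'cx': 322.8250209082076, 'cy': 200.396050833468, 'eye': array([1.06166332, 0.16784857, 0.80605548]), 'attitude': array([[-0.31758578, -0.770967  ,  0.5520409 ],
       [ 0.94811465, -0.24912226,  0.19752646],
       [-0.0147607 ,  0.58612966,  0.8100828 ]])}
top {'fov_y': 44.99958518262035, 'cx': 315.36341417102994, 'cy': 198.1221405233022, 'eye': array([ 0.51564013, -0.03009871,  1.38511151]), 'attitude': array([[-0.01881442,  0.99782894, -0.06311442],
       [-0.99978211, -0.019347  , -0.00783774],
       [-0.0090418 ,  0.0629532 ,  0.99797552]])}
[0.19008521 0.64699706 0.23007474] [[-9.59443675e-01  2.81899613e-01 -6.65634173e-04]
 [ 2.81900384e-01  9.59441718e-01 -1.93998099e-03]
 [ 9.17573054e-05 -2.04894502e-03 -9.99997897e-01]] [0.7294042  1.06694903 0.10601276] 0.08500735142946791
```

View pics/scene0.png

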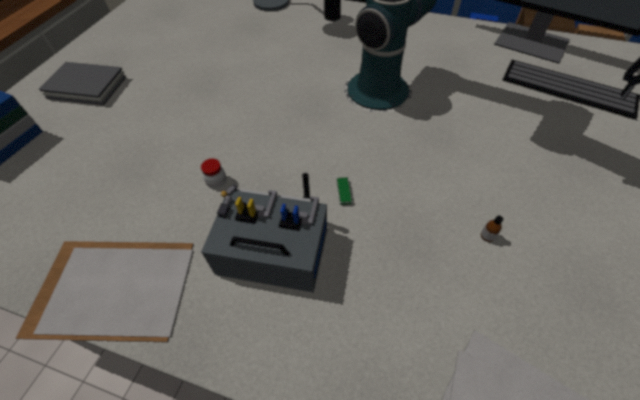

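View pics/top0.png

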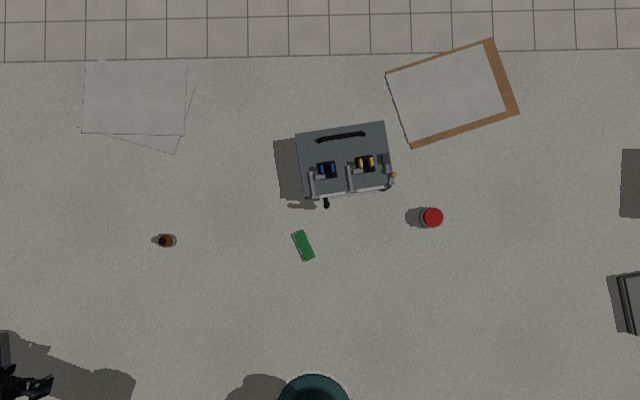

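The scene view shows the case, with the blue and yellow catches at (290,214) and (245,208) and the pull at (306,185). In the top view, blue is at (327,169), yellow at (365,163), the pull at (326,203), the hinge at about (391,175), the jar at (432,217), and the mailer at (303,245).

```bash
cat > h.py <<'E'
import numpy as np,cv2
from workcell import env
def deproj(n,d):
    c=env.camera_model(n);f=200/np.tan(np.radians(c['fov_y'])/2)
    v,u=np.mgrid[:400,:640]
    pc=np.stack([(u-c['cx'])/f*d,-(v-c['cy'])/f*d,-d],-1)
    return pc@np.array(c['attitude']).T+c['eye']
E
python3 - <<'E'
from h import *
for n in("top","scene"):
    p=np.load(n+"_p.npy").astype(int);d=np.load(n+"_d.npy");P=deproj(n,d)
    hsv=cv2.cvtColor(p.astype(np.uint8),cv2.COLOR_RGB2HSV)
    reg=(d>0)&(P[...,0]>.45)&(P[...,0]<.95)&(abs(P[...,1])<.4)
    z=P[...,2]
    def show(k,m):
        q=P[m&reg]; print(n,k,len(q), *[np.round(np.percentile(q,a,axis=0),4) for a in(5,50,95)]) if len(q) else print(n,k,0)
    H,S,V=hsv[...,0],hsv[...,1],hsv[...,2]
    b=(H>100)&(H<125)&(S>150)&(V>60); y=(H>18)&(H<32)&(S>150)&(V>60)
    show('blue',b&(z>.14));show('yel',y&(z>.14))
    show('bluetop',b&(z>.162));show('yeltop',y&(z>.162))
    show('roof',(z>.115)&(z<.125)&(V<140))
    m=reg&(z>.112)&(z<.128)
    r=cv2.minAreaRect(P[m][:,:2].astype(np.float32)); print('rect',r,cv2.boxPoints(r))
    show('red',((H<8)|(H>172))&(S>150)&(z>.05)); show('green',(H>50)&(H<80)&(S>150))
    dark=(V<35)&(z>.13)
    show('dark',dark)
    show('desk',(z<.02)&(P[...,0]<.6))
p=np.load("top_p.npy");cv2.imwrite("pics/topc.png",cv2.resize(p[110:220,280:410,::-1],None,fx=5.5,fy=5.45,interpolation=cv2.INTER_CUBIC))
E
```

```text
top blue 49 [ 0.6583 -0.069   0.1661] [ 0.6685 -0.0616  0.17  ] [ 0.6772 -0.0361  0.1744]
top yel 56 [ 0.6717 -0.1661  0.1628] [ 0.681  -0.1402  0.1701] [ 0.6903 -0.1332  0.1736]
top bluetop 49 [ 0.6583 -0.069   0.1661] [ 0.6685 -0.0616  0.17  ] [ 0.6772 -0.0361  0.1744]
top yeltop 53 [ 0.6717 -0.1661  0.1658] [ 0.6811 -0.1403  0.1705] [ 0.6905 -0.134   0.1737]
top roof 4589 [ 0.6168 -0.201   0.1165] [ 0.7062 -0.0954  0.1204] [0.7782 0.0114 0.124 ]
rect ((0.6810861825942993, -0.10032214224338531), (0.20790237188339233, 0.24069468677043915), 7.7641448974609375) [[ 0.56182957  0.00487858]
 [ 0.5943464  -0.23360956]
 [ 0.8003428  -0.20552287]
 [ 0.76782596  0.03296527]]
top red 301 [ 0.522  -0.3596  0.0656] [ 0.5419 -0.3367  0.0707] [ 0.5656 -0.313   0.0763]
top green 135 [ 0.4508 -0.0119  0.0143] [0.4818 0.0204 0.0186] [0.5277 0.0374 0.0533]
top dark 393 [ 0.5793 -0.1675  0.1318] [ 0.7411 -0.0793  0.1466] [ 0.7603 -0.0403  0.175 ]
top desk 14014 [ 0.457  -0.3523 -0.0045] [5.234e-01 9.400e-03 3.000e-04] [0.5926 0.359  0.0056]
scene blue 60 [ 0.6601 -0.0661  0.1631] [ 0.6696 -0.039   0.1
[... 288 characters left out ...]
.6925 -0.1323  0.1692]
scene roof 5840 [ 0.6183 -0.1996  0.1163] [ 0.7151 -0.0882  0.1184] [0.7812 0.0145 0.1212]
rect ((0.6857654452323914, -0.09991566836833954), (0.20100830495357513, 0.24333031475543976), 7.717687606811523) [[ 0.56983304  0.0071505 ]
 [ 0.60251033 -0.23397565]
 [ 0.80169785 -0.20698184]
 [ 0.76902056  0.03414431]]
scene red 236 [ 0.5228 -0.3547  0.0614] [ 0.5452 -0.3334  0.0679] [ 0.5657 -0.3137  0.0703]
scene green 167 [ 0.4522 -0.0312  0.0138] [0.4794 0.02   0.0162] [0.6396 0.0363 0.1176]
scene dark 549 [ 0.5828 -0.162   0.1309] [ 0.7451 -0.0712  0.144 ] [ 0.7637 -0.035   0.1615]
scene desk 10845 [ 0.457  -0.3275 -0.0043] [ 0.5183  0.1286 -0.0019] [0.5921 0.3728 0.0012]
```

View pics/topc.png

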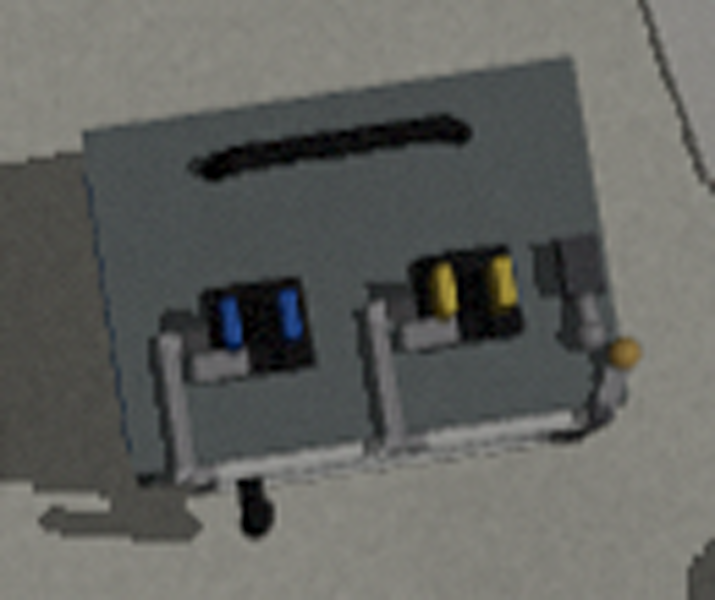

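The crop shows the blue plates at crop (231,322) and (290,314), and the yellow plates at (446,290) and (503,282). The pull is at (257,515) and the hinge knob at (625,352). Each catch has a grey bolt arm running from its +y plate to the gate. Case yaw is about 7.75°.

```bash
python3 - <<'E'
from h import *
a=np.radians(7.75);R=np.array([[np.cos(a),-np.sin(a)],[np.sin(a),np.cos(a)]])
c0=np.array([.6757,-.0996])+R@[.025,0]; print('case',c0)
for n in("top","scene"):
    d=np.load(n+"_d.npy");P=deproj(n,d);p=np.load(n+"_p.npy").astype(int)
    Q=P.copy();Q[...,:2]=(P[...,:2]-c0)@R
    ok=(d>0)
    # height map in case frame, 10 mm cells, max z
    print(n)
    for x in range(-135,0,10):
        row=[]
        for y in range(-135,130,10):
            m=ok&(abs(Q[...,0]*1e3-x)<5)&(abs(Q[...,1]*1e3-y)<5)
            row.append('%4d'%(Q[m][:,2].max()*1e3) if m.any() else '   .')
        print('%5d'%x,''.join(row))
    V=p.max(-1)
    m=ok&(Q[...,0]<-.1)&(Q[...,0]>-.16)&(abs(Q[...,1])<.12)&(Q[...,2]>.165)&(V<60)
    print('pull top',m.sum(),np.median(P[m],0),np.median(Q[m],0))
    m=ok&(Q[...,0]<-.1)&(Q[...,0]>-.16)&(abs(Q[...,1])<.12)&(Q[...,2]>.14)&(V<60)
    print('pull',m.sum(),np.median(P[m],0),np.median(Q[m],0))
E
```

```text
case [ 0.70047165 -0.09622873]
top
 -135    4   5   5   3   6   5   2   2   4   2   6   4   3   5   4   4   3   5   4   5   6   5   4   1   5   3   2
 -125    2   2   4   7   5   4   3   2   2   5   5   1   4   5   4   3   5   5   4 150 177 125   5   5   6   4   8
 -115    4   3   6   3   4   4   4   6   5   2   5   3   4   8   4   4   5   7   4 181 182 177   9   2   4   8   5
 -105    9   7   7   4   5   4   5   3   3   4   2   4   7   4   1   6   5   9   7 115 181   3   3   4   2   2   5
  -95    6   3 126 130 121 120 120 121 122 120 121 132 132 135 120 118 122 121 120 122 116 133 132 133   4   4   7
  -85    4 123 130 132 123 123 124 125 123 123 124 128 134 138 124 127 124 124 122 120 124 122 131 135 123 121   9
  -75    . 132 135 129 123 123 125 123 127 124 126 123 133 135 124 125 123 125 125 124 126 128 136 135 124 124  67
  -65    . 141 138 131 124 124 125 126 127 124 123 123 124 133 126 122 123 123 124 125 122 126 124 136 124 125   5
  -55    . 133 140 138 137 122 124 126 125 124 122 126 131 135 124 124 126 124 123 123 125 122 133 134 124 125  87
  -45    . 120 134 136 123 125
[... 1804 characters left out ...]
 130 130 130 132 120 120   . 132 122   . 130 130 130 131 119 121  83
  -35    .   . 137 137 136 121 118 169 162 166 169 131 131 131 121 120 120 170 167 166 168 130 131 130 120 120  82
  -25    .   . 136 138 137 121 119 169 168 130 169 132 129 130 120 119 119 170 123 166 169 130 131 130 119 120  83
  -15    .   . 137 137 137 119 132 170 149 135 168 122 120 120 119 120 133 169 134 143 170 123 119 120 120 120  85
   -5    . 116 138 136 137 119 132 133 133 133 134 121 121 120 121 120 131 135 134 133 134 122 119 120 120 118  84
pull top 33 [ 0.58050146 -0.04552633  0.17422318] [-0.11163225  0.06655608  0.17422318]
pull 72 [ 0.58237764 -0.04463066  0.16426123] [-0.10984449  0.06687114  0.16426123]
```

```bash
python3 -m crank '[[0,0,0,-3.874,-3.172,0,8],[0,0,0,-3.874,-3.172,0,8],[0,0,0,-3.874,-3.172,0,8],[0,0,0,-3.874,-3.172,0,8],[0,0,0,-3.874,-3.172,0,8],[0,0,0,-3.874,-3.172,0,8],[0,0,0,-3.874,-3.172,0,8],[0,0,0,-3.874,-3.172,0,8],[0,0,0,-3.874,-3.172,0,8],[0,0,0,-3.874,-3.172,0,8],[0,0,0,-3.874,-3.172,0,8],[0,0,0,-3.874,-3.172,0,8],[0,0,0,-3.874,-3.172,0,8],[0,0,0,-3.874,-3.172,0,8],[0,0,0,-3.874,-3.172,0,7],[0,0,0,-3.874,-3.172,0,6],[0,0,0,-3.874,-3.172,0,6]]' 20
python3 -m crank '[[0,0,0.17,0,0,0,6],[0,0,0.17,0,0,0,6],[0,0,0.17,0,0,0,6],[0,0,0.17,0,0,0,6],[0,0,0.17,0,0,0,6],[0,0,0.17,0,0,0,6],[0,0,0.17,0,0,0,6],[0,0,0.17,0,0,0,6],[0,0,0.17,0,0,0,6],[0,0,0.17,0,0,0,6],[0,0,0.17,0,0,0,6],[0,0,0.17,0,0,0,6],[0,0,0.17,0,0,0,6],[0,0,0.17,0,0,0,6],[0,0,0.17,0,0,0,6],[0,0,0.17,0,0,0,6],[0,0,0,0,0,0,6]]' 20
cat >> h.py <<'E'
def delta(t,yawy=None):
    s=env.observe();R=np.array(s['tcp_rot']);p=np.array(s['tool_pos'])
    print('t',s['time_s'],'pos',p.round(4),'zaxis',R[:,2].round(3),'yaw_y',np.degrees(np.arctan2(R[1,1],R[0,1])).round(2),'q',np.round(s['joint_pos'],2),'w',s['width'],'F',np.round(s['ft_force'],1))
    print('shift cm',(R.T@(np.array(t)-p)*100).round(2))
E
python3 -c "
from h import *
delta([.6698,-.056,.142])"
```

```text
time_s: 2.22
tool_pos: [0.6705, -0.0569, 0.2306]
tcp_rot: [[-0.959, 0.282, -0.001], [0.282, 0.959, 0.0], [0.001, -0.0, -1.0]]
ft_force: [0.1, -0.1, -0.4]
width: 0.0602
grip_force: 0.0
time_s: 4.35
tool_pos: [0.6698, -0.0554, 0.2306]
tcp_rot: [[0.991, 0.137, -0.001], [0.137, -0.991, 0.0], [-0.001, -0.0, -1.0]]
ft_force: [0.2, -0.3, 0.4]
width: 0.0602
grip_force: 0.0
t 4.35 pos [ 0.6698 -0.0554  0.2306] zaxis [-0.001  0.    -1.   ] yaw_y -82.12 q [-0.12  0.26  1.61 -0.    1.27  1.31] w 0.0601762982556977 F [ 0.2 -0.3  0.4]
shift cm [0.   0.06 8.86]
```

```bash
python3 -m crank '[[0,0,0,0,0.06,3,6],[0,0,0,0,0,3,6],[0,0,0,0,0,1.6,6],[0,0,0,0,0,1.2,6],[0,0,0,0,0,0,6]]' 30
python3 -m crank '[[0,0,0,0,0,0,5],[0,0,0,0,0,0,4.5],[0,0,0,0,0,0,4],[0,0,0,0,0,0,3.5],[0,0,0,0,0,0,3],[0,0,0,0,0,0,2.6],[0,0,0,0,0,0,2.2],[0,0,0,0,0,0,2.2],[0,0,0,0,0,0,2.2],[0,0,0,0,0,0,2.2]]' 30
```

```text
time_s: 4.97
tool_pos: [0.6698, -0.0559, 0.1425]
tcp_rot: [[0.991, 0.136, -0.001], [0.136, -0.991, 0.0], [-0.001, -0.0, -1.0]]
ft_force: [-0.4, -0.1, -0.7]
width: 0.06
grip_force: 0.0
time_s: 6.22
tool_pos: [0.6711, -0.0556, 0.1447]
tcp_rot: [[0.991, 0.135, 0.002], [0.135, -0.991, 0.001], [0.002, -0.001, -1.0]]
ft_force: [-0.3, 3.5, 6.3]
width: 0.023
grip_force: 29.6
```

```bash
python3 -m crank '[[0,0,0,0,0,0,3],[0,0,0,0,0,0,4],[0,0,0,0,0,0,5],[0,0,0,0,0,0,6],[0,0,0,0,0,0,6],[0,0,0,0,0,-3,6],[0,0,0,0,0,-3,6],[0,0,0,0,0,0,6]]' 30
python3 - <<'E'
from h import *
delta([.68325,-.1551,.145])
for n in("top","scene"):
    p,d=env.capture(n); P=deproj(n,d); hsv=cv2.cvtColor(p,cv2.COLOR_RGB2HSV)
    cv2.imwrite(f"pics/{n}1.png",p[:,:,::-1])
p,d=env.capture("scene");cv2.imwrite("pics/s1c.png",cv2.resize(p[170:300,190:340,::-1],None,fx=4.5,fy=4.5,interpolation=cv2.INTER_CUBIC))
E
```

```text
time_s: 7.22
tool_pos: [0.6725, -0.0563, 0.2071]
tcp_rot: [[0.991, 0.135, 0.007], [0.135, -0.991, -0.001], [0.007, 0.002, -1.0]]
ft_force: [0.7, 0.4, -0.2]
width: 0.0601
grip_force: 0.0
t 7.225 pos [ 0.6725 -0.0563  0.2071] zaxis [ 0.007 -0.001 -1.   ] yaw_y -82.22 q [-0.12  0.27  1.64 -0.    1.22  1.31] w 0.06009095288146248 F [ 0.7  0.4 -0.2]
shift cm [-0.31  9.92  6.22]
```

View pics/s1c.png

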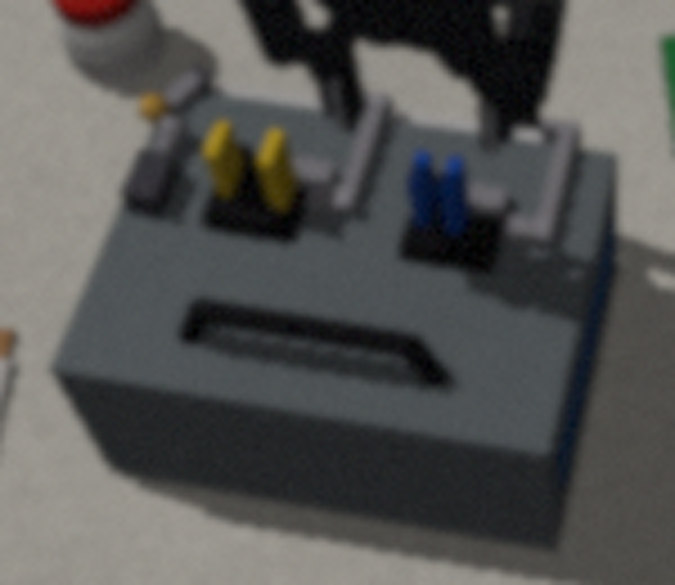

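The crop shows the blue plates close together at (423,195) and (455,195), so that catch is squeezed. The yellow plates at (220,160) and (272,170) are still open.

```bash
python3 -m crank '[[0,0,0,-0.3,3.3,0,6],[0,0,0,0,3.3,0,6],[0,0,0,0,3.3,0,6],[0,0,0,0,0,2.5,6],[0,0,0,0,0,2,6],[0,0,0,0,0,1.5,6],[0,0,0,0,0,0,6]]' 30
python3 -m crank '[[0,0,0,0,0,0,5],[0,0,0,0,0,0,4.5],[0,0,0,0,0,0,4],[0,0,0,0,0,0,3.5],[0,0,0,0,0,0,3],[0,0,0,0,0,0,2.6],[0,0,0,0,0,0,2.2],[0,0,0,0,0,0,2.2],[0,0,0,0,0,0,2.2],[0,0,0,0,0,0,2.2]]' 30
python3 -m crank '[[0,0,0,0,0,0,3],[0,0,0,0,0,0,4],[0,0,0,0,0,0,5],[0,0,0,0,0,0,6],[0,0,0,0,0,0,6],[0,0,0,0,0,-3.5,6],[0,0,0,0,0,-3.5,6],[0,0,0,0,0,0,6]]' 30
python3 - <<'E'
from h import *
a=np.radians(7.75);R=np.array([[np.cos(a),-np.sin(a)],[np.sin(a),np.cos(a)]])
c0=np.array([.70047165,-.09622873])
t=c0+R@[-.1145,.0655]
print('pull',t)
delta([*t,.215])
p,d=env.capture("scene");cv2.imwrite("pics/s2c.png",cv2.resize(p[170:300,190:340,::-1],None,fx=4.5,fy=4.5,interpolation=cv2.INTER_CUBIC))
E
```

```text
time_s: 8.25
tool_pos: [0.679, -0.1535, 0.1405]
tcp_rot: [[0.991, 0.136, -0.005], [0.136, -0.991, 0.001], [-0.004, -0.002, -1.0]]
ft_force: [0.2, -0.0, -0.2]
width: 0.0595
grip_force: 0.0
time_s: 9.5
tool_pos: [0.6815, -0.155, 0.1448]
tcp_rot: [[0.991, 0.135, 0.002], [0.135, -0.991, -0.0], [0.002, 0.001, -1.0]]
ft_force: [-0.2, 0.3, 6.3]
width: 0.0229
grip_force: 30.3
time_s: 10.5
tool_pos: [0.6832, -0.1552, 0.218]
tcp_rot: [[0.991, 0.135, 0.008], [0.135, -0.991, -0.002], [0.007, 0.003, -1.0]]
ft_force: [0.5, -0.7, 0.1]
width: 0.0602
grip_force: 0.0
pull [ 0.57818477 -0.04676745]
t 10.5 pos [ 0.6832 -0.1552  0.218 ] zaxis [ 0.008 -0.002 -1.   ] yaw_y -82.22 q [-0.26  0.31  1.56 -0.    1.25  1.18] w 0.06021381989613142 F [ 0.5 -0.7  0.1]
shift cm [ -8.94 -12.16   0.2 ]
```

View pics/s2c.png

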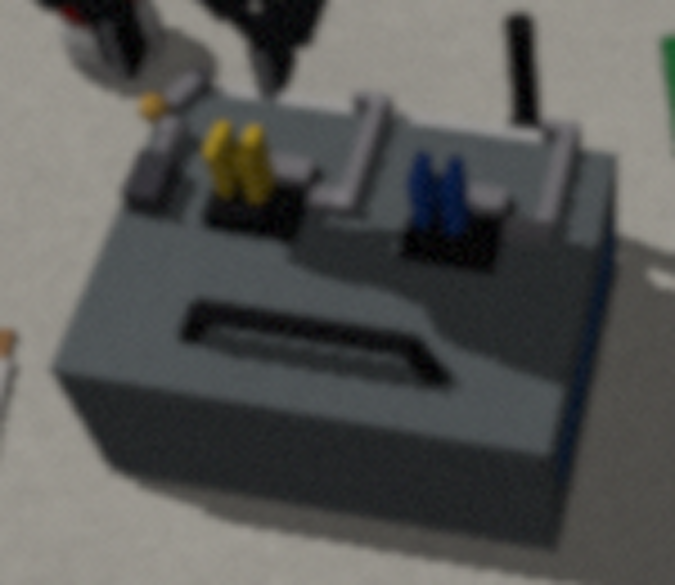

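Yellow is now squeezed too, with its plates at (222,160) and (255,165). The pull is at (522,70). Next I grip the pull.

```bash
python3 -m crank '[[0,0,0,-2.24,-3.04,0,5],[0,0,0,-2.24,-3.04,0,5],[0,0,0,-2.24,-3.04,0,5],[0,0,0,-2.24,-3.04,0,5],[0,0,0,0,0,2.5,5],[0,0,0,0,0,2.5,5],[0,0,0,0,0,2,5],[0,0,0,0,0,0,5]]' 50
python3 - <<'E'
from h import *
delta([.57818,-.04677,.145])
E
python3 -m crank '[[0,0,0,0,0,0,4],[0,0,0,0,0,0,3],[0,0,0,0,0,0,2],[0,0,0,0,0,0,1.2],[0,0,0,0,0,0,1.2],[0,0,0,0,0,0,1.2],[0,0,0,0,0,0,1.2]]' 50
python3 - <<'E'
from h import *
delta([.57818,-.04677,.145])
E
```

```text
time_s: 11.55
tool_pos: [0.5731, -0.046, 0.1401]
tcp_rot: [[0.991, 0.135, -0.006], [0.135, -0.991, 0.001], [-0.006, -0.001, -1.0]]
ft_force: [-0.1, 0.1, 0.6]
width: 0.05
grip_force: 0.0
t 11.55 pos [ 0.5731 -0.046   0.1401] zaxis [-0.006  0.001 -1.   ] yaw_y -82.23 q [-0.12  0.15  1.91 -0.    1.08  1.31] w 0.04998768742754615 F [-0.1  0.1  0.6]
shift cm [ 0.49  0.15 -0.49]
time_s: 12.42
tool_pos: [0.5762, -0.0466, 0.1443]
tcp_rot: [[0.991, 0.135, 0.002], [0.135, -0.991, -0.001], [0.002, 0.001, -1.0]]
ft_force: [0.4, -2.8, 5.9]
width: 0.0145
grip_force: 49.0
t 12.425 pos [ 0.5762 -0.0466  0.1443] zaxis [ 0.002 -0.001 -1.   ] yaw_y -82.22 q [-0.12  0.15  1.91 -0.    1.08  1.31] w 0.014493600701480872 F [ 0.4 -2.8  5.9]
shift cm [ 0.19  0.04 -0.07]
```

```bash
python3 -m crank '[[0,0,-0.1,-1.705,0.336,0,1.2],[0,0,-0.1,-1.705,0.336,0,1.2],[0,0,-0.1,-1.705,0.336,0,1.2],[0,0,0,0,0,0,1.2],[0,0,0,0,0,0,1.2]]' 50
cat >> h.py <<'E'
a=np.radians(7.75);Rc=np.array([[np.cos(a),-np.sin(a)],[np.sin(a),np.cos(a)]])
c0=np.array([.70047165,-.09622873])
def gate():
    s=env.observe();h=c0+Rc@[-.0895,-.1065]
    v=Rc.T@(np.array(s['tool_pos'])[:2]-h)
    print('r',np.hypot(*v),'theta',np.arctan2(v[1],v[0])-np.arctan2(.172,-.025),'F gate frame?',Rc.T@np.array(s['ft_force'])[:2])
E
python3 -c "
from h import *
gate();delta([.5,0,.145])"
```

```text
time_s: 13.05
tool_pos: [0.5296, -0.0675, 0.1443]
tcp_rot: [[0.907, 0.42, 0.003], [0.42, -0.907, 0.0], [0.003, 0.001, -1.0]]
ft_force: [2.7, 1.6, 6.7]
width: 0.0145
grip_force: 49.9
r 0.1752993896505682 theta 0.3037361680656241 F gate frame? [2.88149112 1.23002297]
t 13.05 pos [ 0.5296 -0.0675  0.1443] zaxis [ 0.003  0.    -1.   ] yaw_y -65.14 q [-0.17  0.07  2.    0.    1.07  0.96] w 0.014536986526517701 F [2.7 1.6 6.7]
shift cm [ 0.15 -7.37 -0.07]
```

```bash
python3 -m crank '[[0,0,-0.1,-1.705,0.336,0,1.2],[0,0,-0.1,-1.705,0.336,0,1.2],[0,0,-0.1,-1.705,0.336,0,1.2],[0,0,-0.1,-1.705,0.336,0,1.2],[0,0,-0.1,-1.705,0.336,0,1.2],[0,0,-0.1,-1.705,0.336,0,1.2],[0,0,0,0,0,0,1.2],[0,0,0,0,0,0,1.2]]' 50
python3 -c "
from h import *
gate();delta([.5,0,.145])"
```

```text
time_s: 14.05
tool_pos: [0.4636, -0.1465, 0.1443]
tcp_rot: [[0.511, 0.859, 0.001], [0.859, -0.511, 0.001], [0.001, 0.0, -1.0]]
ft_force: [-0.7, 2.6, 8.5]
width: 0.0146
grip_force: 50.2
r 0.1759347559538012 theta 0.8986546990373532 F gate frame? [-0.3542876   2.68505754]
t 14.05 pos [ 0.4636 -0.1465  0.1443] zaxis [ 0.001  0.001 -1.   ] yaw_y -30.76 q [-0.36 -0.02  2.09  0.    1.07  0.18] w 0.014581034790854054 F [-0.7  2.6  8.5]
shift cm [14.45 -4.36 -0.05]
```

```bash
python3 -m crank '[[0,0,-0.1,-1.705,0.336,0,1.2],[0,0,-0.1,-1.705,0.336,0,1.2],[0,0,-0.1,-1.705,0.336,0,1.2],[0,0,-0.1,-1.705,0.336,0,1.2],[0,0,-0.1,-1.705,0.336,0,1.2],[0,0,-0.1,-1.705,0.336,0,1.2],[0,0,-0.04,-0.68,0.12,0,1.2],[0,0,0,0,0,0,1.2],[0,0,0,0,0,0,1.2],[0,0,0,0,0,0,1.2],[0,0,0,0,0,0,1.2]]' 50
python3 - <<'E'
from h import *
gate();delta([.5,0,.145])
p,d=env.capture("top");cv2.imwrite("pics/t3c.png",cv2.resize(p[110:260,260:460,::-1],None,fx=3.9,fy=3.9,interpolation=cv2.INTER_CUBIC))
E
```

```text
time_s: 15.42
tool_pos: [0.456, -0.2551, 0.1443]
tcp_rot: [[-0.104, 0.995, 0.0], [0.995, 0.104, 0.002], [0.002, 0.001, -1.0]]
ft_force: [0.3, 3.7, 10.3]
width: 0.0145
grip_force: 50.3
r 0.17506883684284336 theta -4.754173296246927 F gate frame? [0.79478702 3.63971639]
t 15.425 pos [ 0.456  -0.2551  0.1443] zaxis [ 0.     0.002 -1.   ] yaw_y 5.96 q [-0.56  0.05  2.02  0.    1.07 -0.66] w 0.014539370000215043 F [ 0.3  3.7 10.3]
shift cm [24.91  7.02 -0.03]
```

View pics/t3c.png

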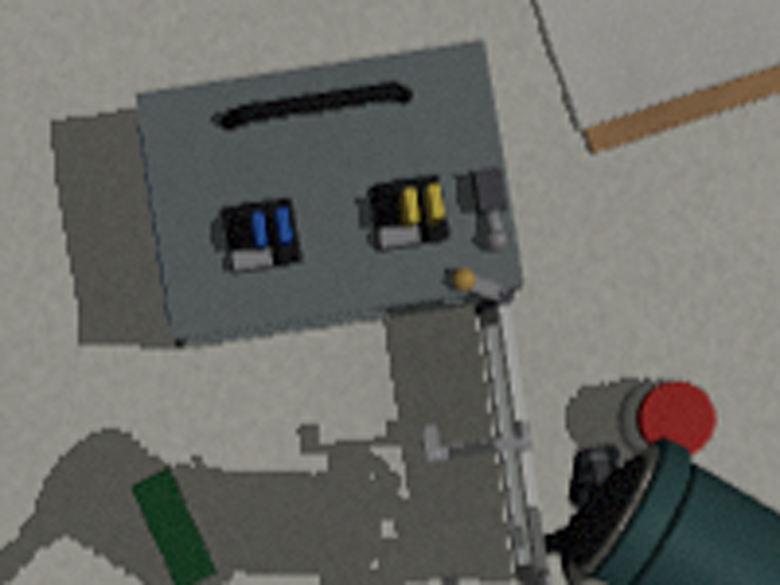

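The crop shows the gate, its axis from (487,305) to (530,570), standing about square to the case front at 1.53 rad. Both catches are still squeezed. The jar at (677,415) and the mailer at (173,525) are where they were, and the gripper is on the pull.

```bash
python3 -c "
from workcell import env
print(abs(env.observe()['qd']).max()); print(env.finish_job())"
```

```text
0.00159983654690773
the job is handed in; nothing more can be done
None
```

I squeezed the blue catch and then the yellow one, swung the gate to about 1.53 rad (roughly square to the case's front), and handed in after about 15.5 s with the gripper still holding the pull. I saw the jar and the green mailer still in place, but the oil bottle was outside my last picture.

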